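Seat the end caps of a pair of bicycle hubs

ROBOT

A 6-joint arm with a two-finger parallel gripper is mounted at the origin on the work surface. World frame = base frame: x ahead of the robot, y to its left, z up, the work surface at z = 0. Lengths are in mm, angles in rad, forces in N, time in s.
With the tool pointing down it reaches from about 350 to 875 mm from the base axis. Payload 4.2 kg.
Tool frame: the origin (TCP) lies between the finger pads; the fingertips stand 11 mm ahead of it and the grasp point (between the pads) lies 8 mm behind it; z points along the fingers, y is the direction in which the jaws open and shut (so a half turn about z gives the same grasp; the last joint's range is limited). The gripper opens to 85 mm and grips with 20 to 120 N. Pads are 22 mm wide; open, the fingers measure 114 mm over their backs; the gripper's body (76 mm by 85 mm) begins 54 mm behind the grasp point. The pads swing forward as they close: fully open they stand 13 mm farther back than shut.
Start: joints at [1.589, 0.385, 0.008, 0, -1.194, -0.259], TCP at [149.018, 606.954, 242.312] pointing down, gripper open.
Joint ranges: [-3.14, 3.14], [-1.21, 2.06], [-1.07, 1.41], [-3.16, 2.05], [-2.99, -0.16], [-3.1, 3.1]. Speed limits (rad/s): [2.79, 2.79, 3.14, 3.14, 3.14, 3.14].

INTERFACE

Orientations are given as a unit quaternion [x, y, z, w].
In Python, from bench import * gives the robot as it stands.
- The arm moves only by the tool servo_tool, never from a script. Its argument "rows" is a list of rows, each a list of 7 numbers: the opening, from 0 (shut) to 1 (fully open), then the shift along the tool's x, y, z in cm, then the turn, a rotation vector about the tool's x, y, z in degrees. A call has 1 to 12 rows; each row shifts and turns the commanded pose from where the row before left it, along the tool's axes as they then stand; what a row does not reach is not made up. A row lasts 1/10 s, in which the tool goes at most 50 mm and 8.59 degrees, less where a joint would pass 70% of its speed; a pose out of reach is approached as far as the arm can. A call is refused whole if a number of a shift passes 5 or a number of a turn 8.59, either way. A call with a gripper value outside its range is refused whole. The fingers move at their own pace and stop on an object; the grip force is fixed at half the most. Time passes only in rows, so rows that do not move let the fingers close. It gives the time, the measured TCP pose, the force and the opening at its end, in the units of the state.
- read_state(): the state, without advancing time (a new reading comes with each control period).
- get_image(name): name is "scene" or "top"; returns a dict with "image" (384x512x3 uint8, red, green, blue), "mtx" (3x3 intrinsics, pixels), "k1" (the pictures are not rectified: a ray, as slopes to the right and down, at radius r is drawn at 1 + k1 r^2 times it, then the intrinsics apply), "extrinsics" (4x4, takes a point from camera to world coordinates). Camera axes: x right, y up, looking along -z (the intrinsics and any distortion apply to the point x, -y, -z); pixel columns grow to the right and rows downward; lengths in mm; the calibration is good to about 2 mm. A picture is of the moment at which its call begins. There is no depth.
- job_done(): hands the job in, once; it reports no verdict.
The state is a dict: "clock": time; "joints": joint angles; "joint_vel": joint speeds; "joint_efforts": joint torques, N m; "position": TCP position; "ee_rot": TCP orientation; "contact_force": force on the tool from outside, world axes, zero at the start; "wrist_torque": the same for the moment, N m; "gripper_width": finger opening in mm.
Only numpy, scipy, OpenCV 4.12 (cv2) and the standard library are available. Lean on these libraries where they do the work, as an engineer would, in place of code of your own. Each camera call takes 0.05 s, during which the arm holds its last target. There are 200 camera calls.

TASK

Three bicycle hubs stand upright on the bench with their end caps sticking up. Press the caps of the two hubs that have no brake disc straight down until each sits fully home against its hub. Leave the cap of the hub with the brake disc standing up as it is, because its bearing is still missing.

Things in the scene. Friction and masses are not known exactly. Their poses are not given: they have to be found in the camera images.
- front_cap_top (a point): Top centre of the front hub's end cap, z up. Cap: aluminium disc 36 mm across, 6 mm thick with a dark dot, no hole; at the start 8-11 mm above the hub end. About 8 N from above slides it down; it stays where left and stops dead on the hub end, this point then 136 mm above the bench. Hub: small, no brake disc, 100 mm long, 48 mm flanges, fixed upright in a 90 x 30 mm wooden puck.
- rear_cap_top (a point): Top centre of the rear hub's end cap, z up. Cap: aluminium disc 36 mm across, 6 mm thick with a dark dot, no hole; at the start 8-11 mm above the hub end. About 8 N from above slides it down; it stays where left and stops dead on the hub end, this point then 176 mm above the bench. Hub: tallest, no brake disc, 140 mm long, 64 mm flanges, fixed upright in a 90 x 30 mm puck.
- disc_cap_top (a point): Top centre of the disc hub's end cap, z up. Cap: aluminium disc 36 mm across, 6 mm thick with a dark dot, no hole; at the start 8-11 mm above the hub end. Not to be pressed, though it slides as easily. This point starts 154-157 mm above the bench. Hub: 110 mm long, with a flat steel brake disc 160 mm across at 117 mm height, fixed upright in a 90 x 30 mm puck.
Not all that is in view belongs to the job. Leave any orange look-alike of the part that bears rear_cap_top alone.

How it is judged:
By the outcome, as a careful person would: the job done as asked, in the order asked, and still so for the second after the job is handed in, with the robot touching nothing.
It also fails if it takes over 32 s, if anything falls off the work surface, if the arm or the gripper's body presses on something with over 40 N, if the wrist force passes 120 N, or if a joint passes its speed limit or range.

## Working session

There is one attempt and no reset: what is moved stays moved. The work goes in short steps, Python scripts to look and compute and a tool call to move; the robot and the scene stay as the last step left them, time stands still between calls to the robot, and variables do not carry over. Pictures are saved under pics/ and viewed, about 8 in all and at most 12, crops included, and the job is handed in when it is done.

Besides the shell and the picture viewer there is one more tool, called after "Request:" as name([rows], argument=value, ...), one row to a line, values as JSON. servo_tool: Moves the arm, as the interface text tells. Its arguments: {"type":"object","properties":{"rows":{"type":"array","items":{"type":"array","items":{"type":"number"}}}},"required":["rows"]}

```bash
mkdir -p pics
cat > h.py <<'E'
import numpy as np, cv2
from bench import *
def ray(d,u,v):
    K=np.array(d["mtx"]);k1=d["k1"];E=np.array(d["extrinsics"])
    xd=(u-K[0,2])/K[0,0];yd=(v-K[1,2])/K[1,1];x,y=xd,yd
    for _ in range(30):
        s=1+k1*(x*x+y*y);x,y=xd/s,yd/s
    r=E[:3,:3]@np.array([x,-y,-1.]);return E[:3,3],r/np.linalg.norm(r)
def plane(d,u,v,z):
    o,r=ray(d,u,v);return o+r*(z-o[2])/r[2]
def tri(a,pa,b,pb):
    o1,r1=ray(a,*pa);o2,r2=ray(b,*pb)
    t=np.linalg.lstsq(np.c_[r1,-r2],o2-o1,rcond=None)[0]
    p,q=o1+t[0]*r1,o2+t[1]*r2
    return (p+q)/2,np.linalg.norm(p-q)
def proj(d,P):
    K=np.array(d["mtx"]);E=np.array(d["extrinsics"]);c=E[:3,:3].T@(np.asarray(P,float)-E[:3,3])
    x,y=c[0]/-c[2],-c[1]/-c[2];s=1+d["k1"]*(x*x+y*y)
    return np.array([K[0,0]*x*s+K[0,2],K[1,1]*y*s+K[1,2]])
E
python3 - <<'E'
from h import *
for n in("scene","top"):
    d=get_image(n);np.save(f"{n}0.npy",d,allow_pickle=True)
    cv2.imwrite(f"pics/{n}0.png",d["image"][...,::-1]);print(n,d["mtx"],d["k1"],d["extrinsics"])
s=read_state();print(s)
E
```

```text
scene [[412.02796798   0.         249.39878624]
 [  0.         412.02796798 194.76272553]
 [  0.           0.           1.        ]] 0.04124368120595952 [[-5.39565775e-01 -6.95989524e-01  4.73779861e-01  1.14855209e+03]
 [ 8.41840602e-01 -4.37180274e-01  3.16508781e-01  3.15534645e+02]
 [-1.31595862e-02  5.69624429e-01  8.21799753e-01  1.11297125e+03]
 [ 0.00000000e+00  0.00000000e+00  0.00000000e+00  1.00000000e+00]]
top [[379.27597528   0.         249.47026092]
 [  0.         379.27597528 192.59678095]
 [  0.           0.           1.        ]] 0.009279068492561287 [[-3.29149260e-03  9.96722633e-01 -8.08279623e-02  5.02119129e+02]
 [-9.99955430e-01 -3.99584777e-03 -8.55404484e-03 -5.62532632e+01]
 [-8.84898633e-03  8.07962042e-02  9.96691361e-01  1.16662629e+03]
 [ 0.00000000e+00  0.00000000e+00  0.00000000e+00  1.00000000e+00]]
{'clock': 0.1, 'joints': array([ 1.58860078e+00,  3.85479746e-01,  6.75704652e-03, -3.98224836e-04,
       -1.19401176e+00, -2.58618902e-01]), 'joint_vel': array([ 0.00104626, -0.00240791,  0.00553954,  0.00145666, -0.00027359,
       -0.0009758 ]), 'joint_efforts': array([-5.93128352e-04, -3.93316340e+01,  1.88931710e+01,  4.19792667e+00,
       -2.55035207e-03,  3.26094842e-06]), 'position': array([148.91989788, 606.48300592, 241.33423159]), 'ee_rot': array([ 9.92750497e-01, -1.20189340e-01, -4.97993025e-05,  9.85320789e-04]), 'contact_force': array([ 0.81939865, -0.13822186,  0.2256274 ]), 'wrist_torque': array([-0.0581602 , -0.00579853,  0.05326367]), 'gripper_width': 85.1432328457953}
```

View pics/scene0.png

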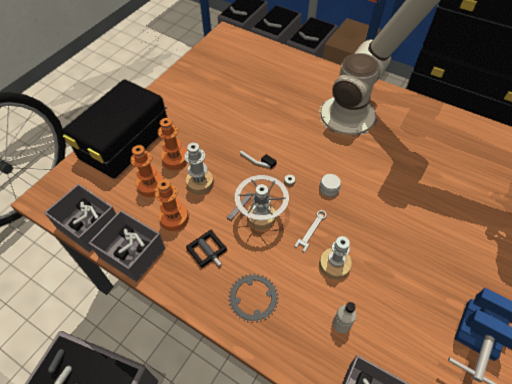

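View pics/top0.png

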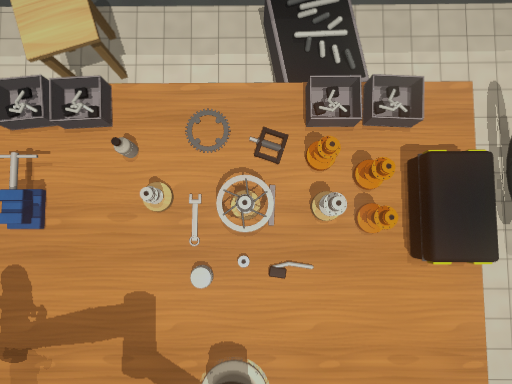

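The scene shows three hubs:

| Hub | Scene pixel | Top pixel |
|---|---|---|
| Rear, silver | (196,165) | (330,205) |
| Disc | (262,195) | (245,203) |
| Front, silver | (341,250) | (152,194) |

- **Orange look-alikes, top view:** (322,152), (375,172), (377,217).
- **Other things that could be confused:** a loose ring at (243,261), a white cylinder at (201,278) and a bottle at (124,147).

I'm choosing the two silver hubs without a disc, and a close crop comes next.

Run:
```python
from h import *
out=[]
for n,cs in(("scene",[(196,155),(262,193),(341,245)]),("top",[(335,205),(245,203),(152,194)])):
    im=np.load(f"{n}0.npy",allow_pickle=True).item()["image"][...,::-1]
    out.append(np.hstack([cv2.resize(im[y-20:y+20,x-20:x+20],(260,260),interpolation=cv2.INTER_CUBIC) for x,y in cs]))
cv2.imwrite("pics/crop.png",np.vstack(out))
```

```text
(no output)
```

View pics/crop.png

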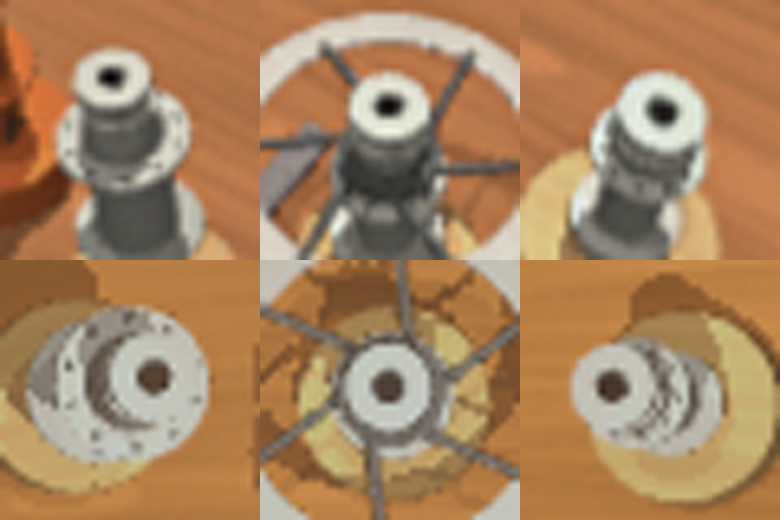

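The crop shows the caps with dark dots. The left pair (rear) and right pair (front) have no disc, and the middle hub carries the disc. The dots are near scene (193,147), (262,189), (343,242) and top (339,203), (245,203), (146,193).

```bash
cat >> h.py <<'E'
def dot(d,u,v,r=4):
    g=cv2.cvtColor(d["image"],cv2.COLOR_RGB2GRAY).astype(float)
    u,v=round(u),round(v);p=g[v-r:v+r+1,u-r:u+r+1];w=np.clip(150-p,0,None)
    Y,X=np.mgrid[v-r:v+r+1,u-r:u+r+1];m=np.hypot(X-u,Y-v)<=r;w=w*m
    return np.array([(X*w).sum()/w.sum(),(Y*w).sum()/w.sum()])
def caps(a,b):
    S={"rear":(193,147),"disc":(262,189),"front":(343,242)};T={"rear":(339,203),"disc":(245,203),"front":(146,193)}
    for k in S:
        pa,pb=dot(a,*S[k]),dot(b,*T[k]);P,e=tri(a,pa,b,pb)
        print(k,pa.round(2),pb.round(2),P.round(1),"gap",e.round(1),"range",np.hypot(*P[:2]).round())
E
python3 - <<'E'
from h import *
a,b=[np.load(f"{n}0.npy",allow_pickle=True).item() for n in("scene","top")]
caps(a,b)
# orange look-alike tops, rough top-view at z=185
for p in((330,145),(385,167),(388,217)):print(plane(b,*p,185).round())
E
```

```text
rear [192.62 146.46] [338.22 202.57] [ 555.7 -278.4  185.4] gap 3.0 range 622.0
disc [261.34 188.87] [244.23 202.1 ] [559.5 -34.7 153.9] gap 2.9 range 561.0
front [342.45 241.74] [145.69 193.03] [585.6 232.6 144.1] gap 2.6 range 630.0
[ 706. -259.  185.]
[ 647. -400.  185.]
[ 517. -404.  185.]
```

Triangulated heights are 185.4, 153.9 and 144.1 mm, which match the text (184-187, 154-157, 144-147) within calibration. The next move shuts the gripper and travels high to above the front cap at (586, 233).

Request:
servo_tool([
  [0,2,1,0,0,0,0],
  [0,4.2,2.1,0,0,0,0],
  [0,4.5,2.3,0,0,0,0],
  [0,4.5,2.3,0,0,0,0],
  [0,4.5,2.3,0,0,0,0],
  [0,4.5,2.3,0,0,0,0],
  [0,4.5,2.3,0,0,0,0],
  [0,4.5,2.3,0,0,0,0],
  [0,4.5,2.3,0,0,0,0],
  [0,4.5,2.3,0,0,0,0],
  [0,4.5,2.3,0,0,0,0],
  [0,4.5,2.2,0,0,0,0],
])

```text
clock: 1.3
position: [581.5, 232.9, 242.2]
ee_rot: [0.993, -0.12, -0.0, 0.0]
contact_force: [1.2, 0.9, 0.8]
gripper_width: 0.1
```

Request:
servo_tool([
  [0,0,0,0,0,0,0],
  [0,0,0,0,0,0,0],
  [0,0,0,0,0,0,0],
  [0,0,0,0,0,0,0],
])

```text
clock: 1.7
position: [579.6, 236.2, 242.5]
ee_rot: [0.993, -0.119, -0.0, -0.0]
contact_force: [-0.2, 0.1, -0.2]
gripper_width: -0.0
```

```bash
cat >> h.py <<'E'
from scipy.spatial.transform import Rotation as Ro
def go(P):
    s=read_state();R=Ro.from_quat(s["ee_rot"]).as_matrix()
    print("t",s["clock"],"pos",s["position"].round(1),"F",s["contact_force"].round(1),"w",s["gripper_width"],"z",R[:,2].round(4))
    print("tool shift cm",(R.T@(np.array(P)-s["position"])/10).round(2))
E
python3 - <<'E'
from h import *
go((585.6,232.6,180))
E
```

```text
t 1.7 pos [579.6 236.2 242.5] F [-0.2  0.1 -0.2] w -0.0024501632816696208 z [-1.e-04  1.e-04 -1.e+00]
tool shift cm [0.66 0.21 6.25]
```

Request:
servo_tool([
  [0,0.3,0.1,1.5,0,0,0],
  [0,0.4,0.1,2.5,0,0,0],
  [0,0,0,2,0,0,0],
  [0,0,0,0.7,0,0,0],
  [0,0,0,0,0,0,0],
  [0,0,0,0,0,0,0],
])

```text
clock: 2.3
position: [587.1, 232.8, 176.6]
ee_rot: [0.993, -0.119, 0.001, -0.0]
contact_force: [-0.2, -1.0, 0.4]
gripper_width: -0.1
```

Run:
```python
from h import *
go((585.6,232.6,155))
out=[]
for n in("scene","top"):
    d=get_image(n);q=proj(d,(585.6,232.6,144));x,y=q.round().astype(int)
    out.append(cv2.resize(d["image"][y-40:y+40,x-40:x+40,::-1],(400,400),interpolation=cv2.INTER_CUBIC))
cv2.imwrite("pics/near1.png",np.hstack(out))
```

```text
t 2.3 pos [587.1 232.8 176.6] F [-0.2 -1.   0.4] w -0.14337868919582278 z [ 1.9e-03  7.0e-04 -1.0e+00]
tool shift cm [-0.15  0.05  2.16]
```

View pics/near1.png

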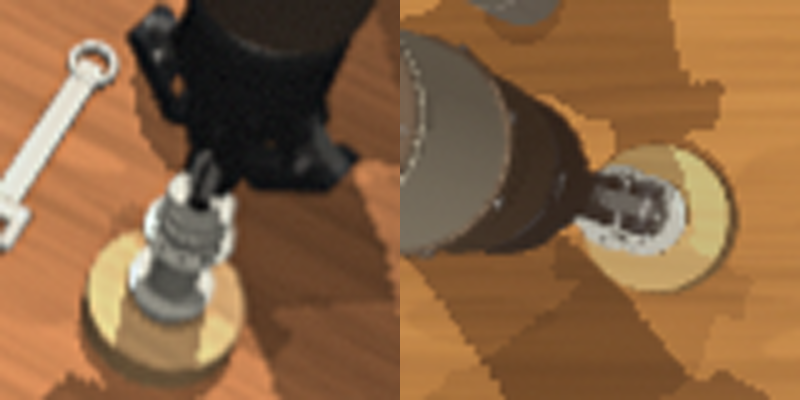

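The picture shows the finger tips centred over the front cap in the scene view (crop 205,200), and the dot beneath merges with them. I'll descend slowly and watch for contact near TCP z 155.

Request:
servo_tool([
  [0,-0.1,0,0.7,0,0,0],
  [0,0,0,0.5,0,0,0],
  [0,0,0,0.3,0,0,0],
  [0,0,0,0,0,0,0],
  [0,0,0,0,0,0,0],
])

```text
clock: 2.9
position: [585.9, 232.2, 160.2]
ee_rot: [0.993, -0.12, -0.0, 0.0]
contact_force: [-0.4, -0.0, 0.8]
gripper_width: -0.0
```

Request:
servo_tool([
  [0,0,0,0.2,0,0,0],
  [0,0,0,0.2,0,0,0],
  [0,0,0,0.2,0,0,0],
  [0,0,0,0,0,0,0],
  [0,0,0,0,0,0,0],
])

```text
clock: 3.4
position: [585.9, 232.3, 155.0]
ee_rot: [0.993, -0.12, 0.0, -0.0]
contact_force: [-1.6, -1.0, 4.2]
gripper_width: -0.0
```

Contact is at about 155, with 4 N and the cap not yet sliding. I'll press on to about 147.

Request:
servo_tool([
  [0,0,0,0.2,0,0,0],
  [0,0,0,0.2,0,0,0],
  [0,0,0,0,0,0,0],
  [0,0,0,0,0,0,0],
])

```text
clock: 3.8
position: [586.0, 232.2, 151.2]
ee_rot: [0.993, -0.12, 0.0, -0.0]
contact_force: [-2.0, -0.7, 5.3]
gripper_width: -0.2
```

Request:
servo_tool([
  [0,0,0,0.2,0,0,0],
  [0,0,0,0.1,0,0,0],
  [0,0,0,0,0,0,0],
  [0,0,0,0,0,0,0],
])

```text
clock: 4.2
position: [586.0, 232.3, 148.3]
ee_rot: [0.993, -0.12, 0.0, -0.0]
contact_force: [-2.7, 0.1, 6.6]
gripper_width: -0.2
```

Request:
servo_tool([
  [0,0,0,0.1,0,0,0],
  [0,0,0,0,0,0,0],
  [0,0,0,0,0,0,0],
])

```text
clock: 4.5
position: [586.0, 232.3, 147.4]
ee_rot: [0.993, -0.12, 0.0, -0.0]
contact_force: [-2.1, -1.3, 6.6]
gripper_width: 0.0
```

Request:
servo_tool([
  [0,0,0,0.1,0,0,0],
  [0,0,0,0,0,0,0],
  [0,0,0,0,0,0,0],
])

```text
clock: 4.8
position: [586.0, 232.2, 147.1]
ee_rot: [0.993, -0.12, 0.001, -0.0]
contact_force: [-2.3, -0.4, 8.9]
gripper_width: 0.0
```

Request:
servo_tool([
  [0,0,0,0.1,0,0,0],
  [0,0,0,0,0,0,0],
  [0,0,0,0,0,0,0],
])

```text
clock: 5.1
position: [586.0, 232.3, 147.1]
ee_rot: [0.993, -0.12, 0.001, -0.0]
contact_force: [-4.7, -0.9, 12.5]
gripper_width: -0.3
```

It has stopped dead at 147.1, the expected 136+11, with force rising. I'll give one more firm push and then lift away.

Request:
servo_tool([
  [0,0,0,0.2,0,0,0],
  [0,0,0,0,0,0,0],
  [0,0,0,0,0,0,0],
])

```text
clock: 5.4
position: [586.0, 232.3, 146.9]
ee_rot: [0.993, -0.119, 0.001, -0.0]
contact_force: [-8.6, -1.3, 19.3]
gripper_width: -0.1
```

Request:
servo_tool([
  [0,0,0,-0.6,0,0,0],
  [0,0,0,-1.5,0,0,0],
  [0,0,0,-2.5,0,0,0],
  [0,0,0,-3,0,0,0],
  [0,0,0,-2,0,0,0],
  [0,0,0,-0.7,0,0,0],
  [0,0,0,0,0,0,0],
  [0,0,0,0,0,0,0],
])

```text
clock: 6.2
position: [585.2, 232.0, 243.5]
ee_rot: [0.993, -0.12, -0.001, 0.001]
contact_force: [0.5, -0.3, -1.0]
gripper_width: 0.1
```

Run:
```python
from h import *
go((555.7,-278.4,245))
```

```text
t 6.2 pos [585.2 232.  243.5] F [ 0.5 -0.3 -1. ] w 0.05687720155290563 z [-0.0026 -0.001  -1.    ]
tool shift cm [ 9.32 50.26 -0.09]
```

Request:
servo_tool([
  [0,0.4,2.3,0,0,0,0],
  [0,0.8,4.4,0,0,0,0],
  [0,0.8,4.5,0,0,0,0],
  [0,0.8,4.5,0,0,0,0],
  [0,0.8,4.5,0,0,0,0],
  [0,0.8,4.5,0,0,0,0],
  [0,0.9,4.5,0,0,0,0],
  [0,0.9,4.5,0,0,0,0],
  [0,0.9,4.5,0,0,0,0],
  [0,0.9,4.5,0,0,0,0],
  [0,0.8,4.4,0,0,0,0],
  [0,0.5,3.2,0,0,0,0],
])

```text
clock: 7.4
position: [554.4, -281.5, 243.6]
ee_rot: [0.993, -0.121, -0.001, -0.0]
contact_force: [0.6, 1.2, -0.1]
gripper_width: -0.1
```

Request:
servo_tool([
  [0,0,0,0,0,0,0],
  [0,0,0,0,0,0,0],
  [0,0,0,0,0,0,0],
  [0,0,0,0,0,0,0],
])

```text
clock: 7.8
position: [556.2, -277.4, 245.2]
ee_rot: [0.993, -0.119, -0.0, -0.0]
contact_force: [-0.5, 0.3, 0.8]
gripper_width: 0.2
```

Run:
```python
from h import *
go((555.7,-278.4,215))
```

```text
t 7.8 pos [ 556.2 -277.4  245.2] F [-0.5  0.3  0.8] w 0.22147148770806602 z [-3.e-04  2.e-04 -1.e+00]
tool shift cm [-0.03  0.11  3.02]
```

Request:
servo_tool([
  [0,0,0.1,1,0,0,0],
  [0,0,0,1.5,0,0,0],
  [0,0,0,1,0,0,0],
  [0,0,0,0.5,0,0,0],
  [0,0,0,0,0,0,0],
  [0,0,0,0,0,0,0],
])

```text
clock: 8.4
position: [556.3, -279.5, 205.6]
ee_rot: [0.993, -0.12, 0.0, 0.0]
contact_force: [0.3, -0.6, 0.4]
gripper_width: 0.1
```

Run:
```python
from h import *
go((555.7,-278.4,196))
out=[]
for n in("scene","top"):
    d=get_image(n);q=proj(d,(555.7,-278.4,185));x,y=q.round().astype(int)
    out.append(cv2.resize(d["image"][y-40:y+40,x-40:x+40,::-1],(400,400),interpolation=cv2.INTER_CUBIC))
cv2.imwrite("pics/near2.png",np.hstack(out))
```

```text
t 8.4 pos [ 556.3 -279.5  205.6] F [ 0.3 -0.6  0.4] w 0.13107173569595904 z [ 6.e-04 -4.e-04 -1.e+00]
tool shift cm [-0.09 -0.09  0.96]
```

View pics/near2.png

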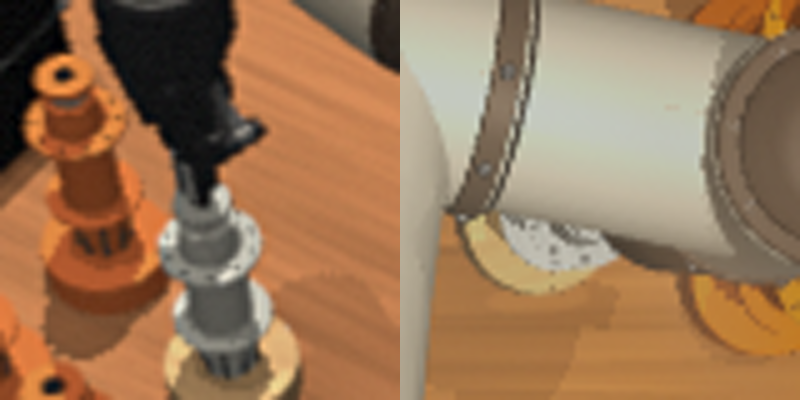

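The picture shows the tips centred on the silver rear cap (scene crop 203,195), with the orange look-alikes well clear. I'll descend.

Request:
servo_tool([
  [0,-0.1,-0.1,0.4,0,0,0],
  [0,0,0,0.3,0,0,0],
  [0,0,0,0.2,0,0,0],
  [0,0,0,0.2,0,0,0],
  [0,0,0,0,0,0,0],
  [0,0,0,0,0,0,0],
])

```text
clock: 9.1
position: [555.2, -278.1, 195.4]
ee_rot: [0.993, -0.12, 0.0, 0.0]
contact_force: [-1.6, 2.5, 5.5]
gripper_width: -0.1
```

Request:
servo_tool([
  [0,0,0,0.2,0,0,0],
  [0,0,0,0.2,0,0,0],
  [0,0,0,0,0,0,0],
  [0,0,0,0,0,0,0],
])

```text
clock: 9.5
position: [555.2, -278.1, 191.5]
ee_rot: [0.993, -0.12, 0.0, 0.0]
contact_force: [-0.9, 2.3, 5.9]
gripper_width: 0.2
```

Request:
servo_tool([
  [0,0,0,0.2,0,0,0],
  [0,0,0,0.1,0,0,0],
  [0,0,0,0,0,0,0],
  [0,0,0,0,0,0,0],
])

```text
clock: 9.9
position: [555.2, -278.1, 188.6]
ee_rot: [0.993, -0.12, 0.0, 0.0]
contact_force: [-2.8, 1.2, 6.0]
gripper_width: 0.1
```

Request:
servo_tool([
  [0,0,0,0.1,0,0,0],
  [0,0,0,0.1,0,0,0],
  [0,0,0,0,0,0,0],
  [0,0,0,0,0,0,0],
])

```text
clock: 10.3
position: [555.2, -278.1, 187.1]
ee_rot: [0.993, -0.12, 0.0, 0.0]
contact_force: [-2.1, 2.5, 8.3]
gripper_width: -0.2
```

Request:
servo_tool([
  [0,0,0,0.1,0,0,0],
  [0,0,0,0.1,0,0,0],
  [0,0,0,0,0,0,0],
])

```text
clock: 10.6
position: [555.2, -278.2, 187.1]
ee_rot: [0.993, -0.12, 0.001, 0.001]
contact_force: [-5.2, 4.2, 14.6]
gripper_width: -0.0
```

Request:
servo_tool([
  [0,0,0,0.2,0,0,0],
  [0,0,0,0,0,0,0],
  [0,0,0,0,0,0,0],
])

```text
clock: 10.9
position: [555.2, -278.2, 186.9]
ee_rot: [0.993, -0.119, 0.001, 0.001]
contact_force: [-7.8, 6.3, 20.6]
gripper_width: 0.1
```

It stopped dead at 187.1 (176+11). I'll lift and withdraw towards the base for a clear view.

Request:
servo_tool([
  [0,0,0,-0.6,0,0,0],
  [0,0,0,-1.5,0,0,0],
  [0,0,0,-2,0,0,0],
  [0,0,0,-2,0,0,0],
  [0,0,0,-1,0,0,0],
  [0,-2,-2,0,0,0,0],
  [0,-3.3,-3.3,0,0,0,0],
  [0,-3.3,-3.3,0,0,0,0],
  [0,-3.3,-3.3,0,0,0,0],
  [0,-3.3,-3.3,0,0,0,0],
  [0,-3.3,-3.3,0,0,0,0],
  [0,-1.5,-1.5,0,0,0,0],
])

```text
clock: 12.1
position: [406.4, -34.6, 251.9]
ee_rot: [0.993, -0.119, -0.0, -0.0]
contact_force: [0.8, -0.1, 0.0]
gripper_width: -0.1
```

Request:
servo_tool([
  [0,0,0,0,0,0,0],
  [0,0,0,0,0,0,0],
  [0,0,0,0,0,0,0],
])

```text
clock: 12.4
position: [409.1, -36.7, 252.1]
ee_rot: [0.993, -0.12, -0.0, 0.0]
contact_force: [0.9, 0.1, -0.1]
gripper_width: 0.3
```

Run:
```python
from h import *
a,b=get_image("scene"),get_image("top")
go((0,0,0))
caps(a,b)
out=[]
for d in(a,b):
    for P in((555.7,-278.4,181),(559.5,-34.7,155),(585.6,232.6,139)):
        x,y=proj(d,P).round().astype(int);out.append(cv2.resize(d["image"][y-20:y+20,x-20:x+20,::-1],(260,260),interpolation=cv2.INTER_CUBIC))
cv2.imwrite("pics/end.png",np.vstack([np.hstack(out[:3]),np.hstack(out[3:])]))
```

```text
t 12.5 pos [409.1 -36.9 252. ] F [ 1.   0.5 -0.3] w -0.060780811584821806 z [-8.e-04 -3.e-04 -1.e+00]
tool shift cm [-40.59   6.22  25.23]
rear [193.07 148.52] [337.41 202.9 ] [ 555.4 -278.4  175.8] gap 3.1 range 621.0
disc [262.1 188.9] [244.05 202.16] [559.  -33.5 154. ] gap 1.2 range 560.0
front [342.01 243.22] [146.61 193.3 ] [585.4 232.6 135.6] gap 2.2 range 630.0
```

View pics/end.png

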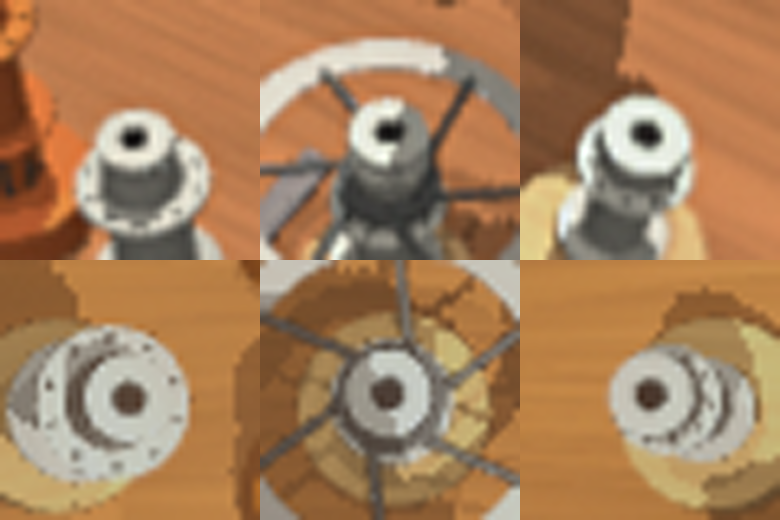

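The picture shows the rear and front caps seated (dots at scene (193,149) and (342,243)) and the disc cap unchanged (262,189), only shadowed. Measured heights are 175.8, 135.6 and 154.0 mm, all as wanted.

```bash
python3 -c "
from bench import *
job_done()"
```

```text
the job is handed in; nothing more can be done
```

I pressed the front and rear caps fully home with the shut gripper and left the disc hub's cap and the orange look-alikes untouched. The job was handed in at about 12.5 s; no verdict was reported.

| Cap | Height before (mm) | Height after (mm) | Target (mm) | Peak force while pressing |
|---|---|---|---|---|
| Front | 144.1 | 135.6 | 136 | about 19 N upward |
| Rear | 185.4 | 175.8 | 176 | about 21 N upward |
| Disc | 153.9 | 154.0 | unchanged | not touched |

Both pressed caps stopped dead where expected: the tool stood 11 mm above the target height and the force rose without further movement. The two camera rays missed each other by 1–3 mm, in line with the 2 mm calibration. No check failed. The arm ended clear of everything.

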